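# Try two end sleeves on the pin gauge and sort out the misfit

## Task

Two aluminium end sleeves lie on the rails of the pin gauge: gently slide each one along its rails towards its pin until it will go no further. Leave the one that goes fully home against the end plate where it is, still fully home. The one that stops at the tip of its pin is a misfit: after its trial lift it off and put it in the empty plywood box, and leave the other things on the bench where they are.

Things in the scene. Friction and masses are not known exactly. Their poses are not given: they have to be found in the camera images.
- sleeve_a: one of two loose aluminium end sleeves, alike outside: round, 50 mm thick, 75 mm long, one end closed and flat, 0.25 kg. Lies on rails, mouth towards its pin. Origin: centre of the open mouth; +x along the axis out of the mouth (closed end at x = -75 mm); may be rolled about x. One has a 32 mm bore and passes over a pin; the other, 24 mm, stops at the pin's tip: the trial tells which
- sleeve_b: one of two loose aluminium end sleeves, alike outside: round, 50 mm thick, 75 mm long, one end closed and flat, 0.25 kg. Lies on rails, mouth towards its pin. Origin: centre of the open mouth; +x along the axis out of the mouth (closed end at x = -75 mm); may be rolled about x. One has a 32 mm bore and passes over a pin; the other, 24 mm, stops at the pin's tip: the trial tells which
- sleeve_a_mid (a point): middle of sleeve_a, on its axis, 37.5 mm from either end
- sleeve_b_mid (a point): middle of sleeve_b, on its axis, 37.5 mm from either end
- gauge: fixed pin gauge: steel base 235 x 210 x 12 mm with two lanes along its x (away from the robot, turned up to 0.25 rad) at y = +65 and -65 mm. Per lane two 10 mm rods as rails, x = -105 to +100 mm, centres 16 mm either side of the lane and 25 mm up; a sleeve on them has its axis 50 mm up. Far end: upright end plate, near face x = +100 mm, 76 mm tall. Origin: on the bench, middle of gauge
- tip_left (a point): centre of the free tip of the left pin (lane y = +65 mm), 50 mm up. The pin is level, 28 mm thick, tapering to 20 mm at the tip, and reaches 55 mm from the end plate towards the robot
- seat_left (a point): root of the left pin on the end plate's near face, 50 mm up: the mouth of a sleeve that is fully home lies here
- tip_right (a point): centre of the free tip of the right pin (lane y = -65 mm), 50 mm up. The pin is level, 28 mm thick, tapering to 20 mm at the tip, and reaches 55 mm from the end plate towards the robot
- seat_right (a point): root of the right pin on the end plate's near face, 50 mm up: the mouth of a sleeve that is fully home lies here
- reject_box: fixed empty square plywood box, open on top, 176 x 176 mm outside, 160 x 160 mm inside, walls 8 mm thick and 60 mm tall; to the left or right of the gauge; origin under its centre
- reject_box_in (a point): centre of the reject box's inner floor
- bolt_tub: fixed round white tub full of bolts, 164 mm across, 80 mm tall, on the other side of the gauge; not used
- wrench: loose 200 mm steel spanner lying flat beyond the gauge; leave alone
- screwdriver: loose 200 mm screwdriver lying across beyond the gauge; leave alone
- hammer: loose 280 mm hammer lying beyond the gauge; leave alone
- jar: loose screw-top glass jar, 72 mm wide, 100 mm tall, standing; origin under its centre; leave alone
- tape: loose grey roll, 90 mm wide, 30 mm tall, lying flat; origin under its centre; leave alone
There are look-alikes about, which are no part of the job. Leave any pink or purple look-alike of the sleeve_b alone.

How it is judged:
By the outcome, as a careful person would: the job done as asked, in the order asked, and still so for the second after the job is handed in, with the robot touching nothing.
It also fails if it takes over 58 s, if anything falls off the work surface, if the arm or the gripper's body presses on something with over 40 N, if the wrist force passes 120 N, or if a joint passes its speed limit or range.

## Robot

A 6-joint arm with a two-finger parallel gripper is mounted at the origin on the work surface. World frame = base frame: x ahead of the robot, y to its left, z up, the work surface at z = 0. Lengths are in m, angles in rad, forces in N, time in s.
With the tool pointing down it reaches from about 0.325 to 0.775 m from the base axis. Payload 5.5 kg.
Tool frame: the origin (TCP) lies on the centre line of the jaws, within the pads' length; the fingertips stand 11 mm ahead of it and the grasp point (between the pads) lies 8 mm behind it; z points along the fingers, y is the line along which they close (so a half turn about z gives the same grasp; the last joint's range is limited). The gripper opens to 88 mm and grips with 3 to 60 N. Pads are 20 mm wide; open, the fingers measure 115 mm over their backs; the gripper's body (75 mm by 178 mm) begins 61 mm behind the grasp point.
Start: joints at [-1.374, 0.091, 1.231, -0, 1.82, -0.057], TCP at [0.151, -0.581, 0.234] pointing down, gripper open.
Joint ranges: [-2.87, 2.87], [-0.86, 2.18], [0.17, 2.46], [-1.51, 4.65], [0.06, 2.69], [-2.65, 2.65]. Speed limits (rad/s): [2.57, 2.57, 3.01, 3.14, 3.14, 3.14].

## Interface

Orientations are given as a rotation vector (axis times angle).
In Python, from rig import ctrl, read_camera, camera_info gives the robot as it stands.
- The arm moves only by the tool apply_moves, never from a script. Its argument "increments" is one flat list of numbers, 5 for each row, row after row: the opening, from 0 (shut) to 1 (fully open), then the shift along the tool's x, y, z scaled (see below), then the turn about the tool's z scaled (see below). A call has 1 to 10 rows; each row shifts and turns the commanded pose from where the row before left it, along the tool's axes as they then stand; what a row does not reach is not made up. The controller multiplies each number of a shift by 0.025 m and each number of a turn by 5 degrees. A row lasts 1/8 s, in which the tool goes at most 62.5 mm and 10.7 degrees, less where a joint would pass 70% of its speed; a pose out of reach is approached as far as the arm can. A call with a number of a shift or a turn outside -1 to 1 is refused whole. A call with a gripper value outside its range is refused whole. The fingers move at their own pace and stop on an object; the grip force is fixed at half the most. Time passes only in rows, so rows that do not move let the fingers close. It gives the time, the measured TCP pose, the force, the opening and the grip force at its end, in the units of the state.
- ctrl.state(): the state, without advancing time (a new reading comes with each control period).
- read_camera(name): name is "scene" or "top" or "wrist"; returns (picture, depth): 420x560x3 uint8, red, green, blue; 420x560 float32, m along the optical axis (not along the pixel's ray), 0 where there is no reading.
- camera_info(name): a dict with "intrinsics" (3x3 intrinsics, pixels), "R" (3x3) and "t" (3): a world point X has camera coordinates R X + t; the wrist camera has in their place "mount" (4x4, takes a point from camera to tool coordinates, whose origin is the TCP and whose axes are the flange's). Camera axes: x right, y down, z forward; pixel columns grow to the right and rows downward; lengths in m; the calibration is good to about 2 mm. A picture is of the moment at which its call begins: read the wrist's pose just before it. camera_info takes no time and is no camera call.
- ctrl.job_done(): hands the job in; it is judged then, once.
The state is a dict: "t": time; "q": joint angles; "dq": joint speeds; "joint_efforts": joint torques, N m; "tcp_pos": TCP position; "tool_rot": TCP orientation; "wrist_force": force on the tool from outside, world axes, zero at the start; "ft_torque": the same for the moment, N m; "grip_width": opening from 0.0 (shut) to 1.0 (fully open); "gripper_force": force on a finger pad.
Only numpy, scipy, OpenCV 4.12 (cv2) and the standard library are available. Lean on these libraries where they do the work, as an engineer would, in place of code of your own. Each camera call takes 0.05 s, during which the arm holds its last target. There are 200 camera calls.

## Working session

There is one attempt and no reset: what is moved stays moved. The work goes in short steps, Python scripts to look and compute and a tool call to move; the robot and the scene stay as the last step left them, time stands still between calls to the robot, and variables do not carry over. Pictures are saved under pics/ and viewed, at most 10 in all, crops included, and the job is handed in when it is done.

Besides the shell and the picture viewer there is one more tool, called after "Emit:" in YAML: its name, and indented under it one key for each argument. apply_moves: Moves the arm, as the interface text tells. Shifts and turns lie within -1 to 1; 1 stands for 0.025 m of shift or 5 degrees of turn. Its arguments: {"type":"object","properties":{"increments":{"type":"array"}},"required":["increments"]}

```bash
mkdir -p pics
cat > h.py <<'E'
import numpy as np, cv2
from rig import ctrl, read_camera, camera_info
def grab(n,f):
    p,d=read_camera(n); cv2.imwrite(f'pics/{f}.png',p[:,:,::-1]); np.save(f'pics/{f}.npy',d); return p,d
def cloud(n,d):
    c=camera_info(n);K=np.array(c['intrinsics']);v,u=np.mgrid[:d.shape[0],:d.shape[1]]
    P=np.stack([(u-K[0,2])/K[0,0]*d,(v-K[1,2])/K[1,1]*d,d],-1)
    return (P-np.array(c['t']))@np.array(c['R'])   # R^T (P-t)
def ray(n,u,v,z):
    c=camera_info(n);K=np.array(c['intrinsics']);R=np.array(c['R']);t=np.array(c['t'])
    o=-R.T@t;dr=R.T@np.linalg.inv(K)@[u,v,1];return o+dr*(z-o[2])/dr[2]
E
python3 - <<'E'
from h import *
for n in('top','scene'): grab(n,n)
a=[cv2.imread(f'pics/{n}.png') for n in('top','scene')]
print({n:(camera_info(n)['R'],camera_info(n)['t'],camera_info(n)['intrinsics']) for n in('top','scene')})
print(ctrl.state())
E
```

```text
{'top': (array([[ 0.0014491 , -0.99992111,  0.01247701],
       [-0.98885666, -0.00329022, -0.14883441],
       [ 0.14886372, -0.0121223 , -0.98878341]]), array([-0.1016066 ,  0.53165371,  1.0726251 ]), array([[397.99633855,   0.        , 271.16565754],
       [  0.        , 397.99633855, 209.16142848],
       [  0.        ,   0.        ,   1.        ]])), 'scene': (array([[-0.36449124,  0.93115303, -0.01000859],
       [ 0.70253353,  0.26791376, -0.65929421],
       [-0.61122236, -0.24733834, -0.75181844]]), array([ 0.29190475, -0.31647497,  1.51339587]), array([[398.11172483,   0.        , 272.64540807],
       [  0.        , 398.11172483, 205.08271572],
       [  0.        ,   0.        ,   1.        ]]))}
{'t': 0.1, 'q': array([-1.37367570e+00,  9.17827066e-02,  1.23173642e+00,  5.25638322e-07,
        1.81979787e+00, -5.67313563e-02]), 'dq': array([ 0.00024542, -0.00185846, -0.00254604, -0.0004334 , -0.00058737,
       -0.00041158]), 'joint_efforts': array([ 2.96266553e-03, -4.47859919e+01, -4.07568383e+01,  7.00884475e-02,
        2.84555816e-02, -1.06563750e-04]), 'tcp_pos': array([ 0.15061393, -0.58054157,  0.23263685]), 'tool_rot': array([-3.11461443e+00, -3.97462422e-01,  1.89070288e-04]), 'wrist_force': array([-0.27057021, -0.21977752, -0.12503448]), 'ft_torque': array([-0.00481277,  0.02890203,  0.01624195]), 'gripper_force': 0.0, 'grip_width': 1.0015322675307072}
```

View pics/top.png

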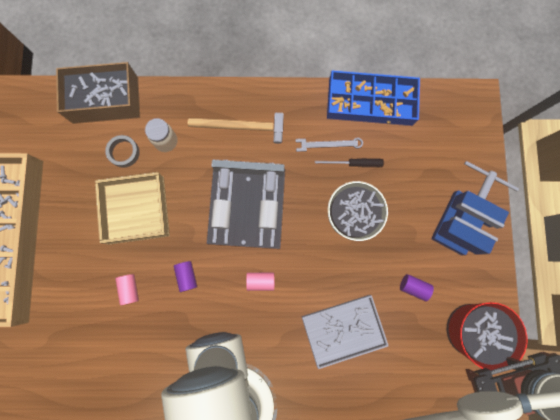

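View pics/scene.png

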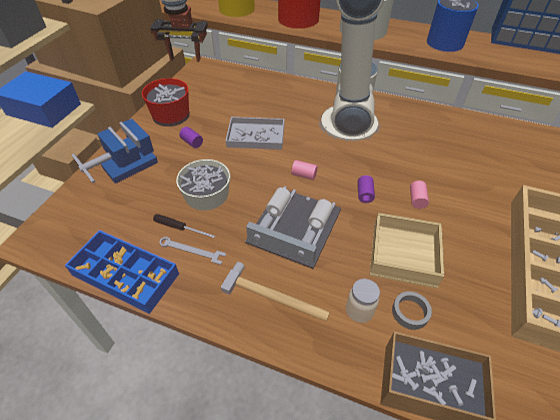

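The top view shows the gauge near (247,205), with sleeves at (221,213) on the left and (268,213) on the right. The pins are beyond them, the end plate is at row 165 and the plywood box is at (131,208). In the scene view the sleeves are at (281,203) (left of the picture, right lane) and (320,215).

Run:
```python
from h import *
p=cv2.imread('pics/top.png');d=np.load('pics/top.npy');C=cloud('top',d)
q=cv2.imread('pics/scene.png')
a=cv2.resize(p[150:260,80:300],(800,400),interpolation=cv2.INTER_CUBIC)
cv2.imwrite('pics/crop.png',a)
sub=np.zeros(d.shape,bool);sub[160:250,205:290]=1
# end plate top
m=sub&(C[...,2]>.066)&(C[...,2]<.09);
n,l,s,c=cv2.connectedComponentsWithStats(m.astype(np.uint8))
for i in range(1,n):
    if s[i,4]>20: print('hi',s[i],C[l==i].mean(0),cv2.minAreaRect(C[l==i][:,:2].astype(np.float32)),np.percentile(C[l==i][:,2],[5,50,95]))
hsv=cv2.cvtColor(p,cv2.COLOR_BGR2HSV)
m=sub&(hsv[...,2]>150)&(hsv[...,1]<40)
n,l,s,c=cv2.connectedComponentsWithStats(m.astype(np.uint8))
for i in range(1,n):
    if s[i,4]>40: print('br',s[i],C[l==i].mean(0),cv2.minAreaRect(C[l==i][:,:2].astype(np.float32)),np.percentile(C[l==i][:,2],[5,50,95]))
# base
m=sub&(C[...,2]>.008)&(C[...,2]<.018)
print('base',m.sum(),cv2.minAreaRect(C[m][:,:2].astype(np.float32)))
# box rim
b=np.zeros(d.shape,bool);b[160:255,85:175]=1
m=b&(C[...,2]>.05)&(C[...,2]<.07);print('box',m.sum(),cv2.minAreaRect(C[m][:,:2].astype(np.float32)),np.median(C[m][:,2]))
m=b&(C[...,2]<.02);m[:185]=0;m[230:]=0;m[:,:110]=0;m[:,155:]=0;print('floor',C[m].mean(0))
# scene view bright sleeves
d2=np.load('pics/scene.npy');C2=cloud('scene',d2);h2=cv2.cvtColor(q,cv2.COLOR_BGR2HSV)
m=np.zeros(d2.shape,bool);m[180:265,245:345]=1
for nm,mm in(('all',m&(C2[...,2]>.06)&(C2[...,2]<.09)),):
  n,l,s,c=cv2.connectedComponentsWithStats(mm.astype(np.uint8))
  for i in range(1,n):
    if s[i,4]>20: print('sc',s[i],C2[l==i].mean(0),cv2.minAreaRect(C2[l==i][:,:2].astype(np.float32)),np.percentile(C2[l==i][:,2],[5,50,95]))
```

```text
hi [212 160  73  12 553] [ 0.64779817 -0.03536315  0.07414136] ((0.6484139561653137, -0.03558472543954849), (0.1996789127588272, 0.021496225148439407), 86.3505630493164) [0.0699938  0.07433076 0.07747451]
hi [214 200  15  28 336] [0.51536564 0.0373136  0.07096188] ((0.5152856707572937, 0.037463318556547165), (0.036898039281368256, 0.0741901695728302), 88.22380065917969) [0.0667584  0.07109464 0.07495618]
hi [261 200  16  28 337] [ 0.51369311 -0.09216227  0.07084844] ((0.51524817943573, -0.09249500185251236), (0.03811502084136009, 0.07521539181470871), 86.85242462158203) [0.06677566 0.07099444 0.07489929]
br [212 160  72  11 436] [ 0.64935888 -0.03369721  0.07868519] ((0.5533546209335327, -0.08558151125907898), (0.33193621039390564, 0.17300254106521606), 27.91547203063965) [0.07085642 0.07450113 0.0776876 ]
br [212 169  21  59 749] [0.55186774 0.03423258 0.06314362] ((0.4926988184452057, 0.011529676616191864), (0.3046121597290039, 0.09964558482170105), 19.757946014404297) [0.0254679  0.06421746 0.07410775]
br [259 172  19  74 814] [ 0.5437899  -0.09248139  0.05724957] ((0.532950639724
[... 745 characters left out ...]
4175), 7.787799835205078) 0.05758669613464138
floor [0.54214328 0.29903899 0.00645579]
sc [267 188  23  23 303] [ 0.5231154  -0.08959205  0.0692834 ] ((0.5197561979293823, -0.09231536090373993), (0.04358706250786781, 0.07769352942705154), 86.97425079345703) [0.06156562 0.06986667 0.0744917 ]
sc [310 200  22  24 326] [0.5233646  0.03955664 0.06929748] ((0.5203619003295898, 0.03818763047456741), (0.04447909817099571, 0.07685503363609314), 87.89933776855469) [0.06175062 0.07049342 0.07423256]
sc [246 215  71  40 808] [ 0.64829989 -0.03188846  0.07064554] ((0.6277359127998352, -0.034331969916820526), (0.1999327391386032, 0.07499919831752777), 86.72281646728516) [0.06100468 0.07330666 0.07746768]
```

View pics/crop.png

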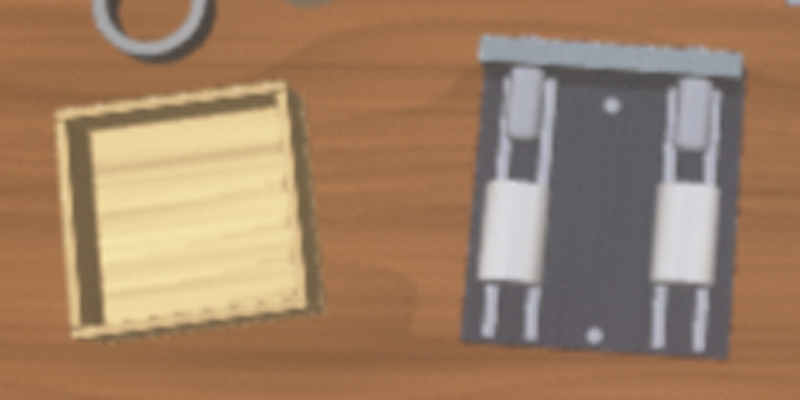

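Both views agree: sleeve tops are at z≈0.074, so their axis is at about 0.05, and the lane yaw is about -3.5°. The sleeve mids are at (0.5155, 0.0375) and (0.5155, -0.0925), each within about 1 mm of its lane line. I'll push each one from behind with closed fingers, starting with the right.

```bash
cat >> h.py <<'E'
from scipy.spatial.transform import Rotation as Ro
def need(x,y,z,yaw=-3.5):
    s=ctrl.state();R=Ro.from_rotvec(s['tool_rot']).as_matrix();p=s['tcp_pos']
    y0=np.degrees(np.arctan2(R[1,0],R[0,0]));c,sn=np.cos(np.radians(yaw)),np.sin(np.radians(yaw))
    T=np.array([[c,sn,0],[sn,-c,0],[0,0,-1]])
    D=np.array([x,y,z])-p
    print('turn',round((y0-yaw)/5,2),'after-turn shift',np.round(T.T@D/.025,2),'tilt z',R[:,2].round(3),'p',p.round(4),'t',s['t'])
E
python3 -c "
from h import *
need(.4535,-.0887,.233)"
```

```text
turn 3.61 after-turn shift [ 1.089e+01 -2.038e+01 -1.000e-02] tilt z [-0.     0.002 -1.   ] p [ 0.1506 -0.5805  0.2326] t 0.1
```

Emit:
apply_moves:
  increments: [0, 0, 0, 0, 0.9, 0, 0, 0, 0, 0.9, 0, 0, 0, 0, 0.9, 0, 0, 0, 0, 0.91, 0, 0.52, -0.97, 0, 0, 0, 0.52, -0.97, 0, 0, 0, 0.52, -0.97, 0, 0, 0, 0.52, -0.97, 0, 0, 0, 0.52, -0.97, 0, 0, 0, 0.52, -0.97, 0, 0]

```text
t: 1.35
tcp_pos: [0.2377, -0.4394, 0.2331]
tool_rot: [-3.139, 0.096, 0.001]
wrist_force: [0.5, -0.9, 0.3]
grip_width: 0.004
gripper_force: 0.0
```

Emit:
apply_moves:
  increments: [0, 0.52, -0.97, 0, 0, 0, 0.52, -0.97, 0, 0, 0, 0.52, -0.97, 0, 0, 0, 0.52, -0.97, 0, 0, 0, 0.52, -0.97, 0, 0, 0, 0.52, -0.97, 0, 0, 0, 0.52, -0.97, 0, 0, 0, 0.52, -0.97, 0, 0, 0, 0.52, -0.97, 0, 0, 0, 0.52, -0.97, 0, 0]

```text
t: 2.6
tcp_pos: [0.3822, -0.2053, 0.2332]
tool_rot: [-3.14, 0.096, 0.001]
wrist_force: [-0.3, 0.3, 0.2]
grip_width: -0.0
gripper_force: 0.0
```

Emit:
apply_moves:
  increments: [0, 0.52, -0.97, 0, 0, 0, 0.52, -0.97, 0, 0, 0, 0.52, -0.97, 0, 0, 0, 0.52, -0.97, 0, 0, 0, 0.52, -0.97, 0, 0, 0, 0, 0, 0, 0]

```text
t: 3.35
tcp_pos: [0.4546, -0.0881, 0.233]
tool_rot: [-3.14, 0.092, 0.002]
wrist_force: [0.1, -0.4, -0.1]
grip_width: 0.005
gripper_force: 0.0
```

```bash
python3 -c "
from h import *
need(.4535,-.0887,.048);print(ctrl.state()['grip_width'],camera_info('wrist'))"
```

```text
turn 0.03 after-turn shift [-0.04  0.03  7.4 ] tilt z [-0.001  0.001 -1.   ] p [ 0.4546 -0.0881  0.233 ] t 3.35
0.004788683796073047 {'intrinsics': array([[334.85920796,   0.        , 275.14623548],
       [  0.        , 334.85920796, 214.58082452],
       [  0.        ,   0.        ,   1.        ]]), 'mount': array([[ 1.42834805e-03, -9.61409161e-01, -2.75118855e-01,
         7.47553080e-02],
       [ 9.99998560e-01,  1.62523704e-03, -4.87686609e-04,
         5.69384794e-05],
       [ 9.15999727e-04, -2.75117762e-01,  9.61410099e-01,
        -1.51579160e-01],
       [ 0.00000000e+00,  0.00000000e+00,  0.00000000e+00,
         1.00000000e+00]])}
```

```bash
cat >> h.py <<'E'
def wcloud(f):
    s=ctrl.state();p,d=grab('wrist',f);c=camera_info('wrist');K=np.array(c['intrinsics']);M=np.array(c['mount'])
    v,u=np.mgrid[:d.shape[0],:d.shape[1]]
    P=np.stack([(u-K[0,2])/K[0,0]*d,(v-K[1,2])/K[1,1]*d,d],-1)@M[:3,:3].T+M[:3,3]
    C=P@Ro.from_rotvec(s['tool_rot']).as_matrix().T+s['tcp_pos'];C[d==0]=np.nan;return p,C
def sleeves(C):
    z=C[...,2];ok=(z>.058)&(z<.082)&(C[...,0]<.62)&(C[...,0]>.4)&(C[...,1]>-.15)&(C[...,1]<.1)
    n,l,s,c=cv2.connectedComponentsWithStats(ok.astype(np.uint8))
    for i in range(1,n):
        if s[i,4]>100:
            P=C[l==i];r=cv2.minAreaRect(P[:,:2].astype(np.float32));print(s[i],np.round(r[0],4),np.round(r[1],4),round(r[2],1),'z98',np.percentile(P[:,2],98).round(4))
E
python3 -c "
from h import *
p,C=wcloud('w1');sleeves(C)"
```

```text
[ 261    6   29   53 1339] [ 0.6005 -0.0961] [0.0245 0.0398] 87.4 z98 0.0654
[ 112   16   32   43 1058] [0.6043 0.0334] [0.0243 0.0318] 87.4 z98 0.0654
[ 250   91   51   85 4101] [ 0.5156 -0.0909] [0.0471 0.0749] 86.4 z98 0.0757
[ 109   99   59   84 4085] [0.5161 0.0383] [0.0463 0.0748] 86.8 z98 0.0758
```

View pics/w1.png

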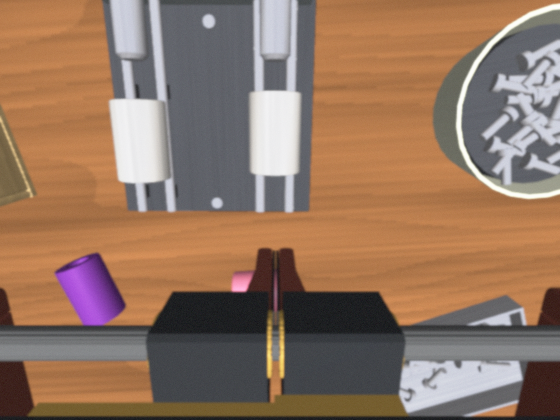

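The wrist view shows both sleeves on their rails at (275,132) and (139,140). Positions agree with the top camera, and the fingers are on the right lane's line. Next I lower and push gently.

Emit:
apply_moves:
  increments: [0, 0, 0, 1, 0, 0, 0, 0, 1, 0, 0, 0, 0, 1, 0, 0, 0, 0, 1, 0, 0, 0, 0, 1, 0, 0, 0, 0, 1, 0, 0, 0, 0, 1, 0, 0, 0, 0, 0.4, 0, 0, 0, 0, 0, 0]

```text
t: 4.53
tcp_pos: [0.4537, -0.0897, 0.0483]
tool_rot: [-3.14, 0.097, 0.002]
wrist_force: [-0.1, 0.6, 0.3]
grip_width: 0.003
gripper_force: 0.0
```

Emit:
apply_moves:
  increments: [0, 0.15, 0, 0, 0, 0, 0.15, 0, 0, 0, 0, 0.15, 0, 0, 0, 0, 0.15, 0, 0, 0, 0, 0.15, 0, 0, 0, 0, 0.15, 0, 0, 0, 0, 0.15, 0, 0, 0, 0, 0.15, 0, 0, 0]

```text
t: 5.52
tcp_pos: [0.4835, -0.091, 0.0489]
tool_rot: [-3.14, 0.096, 0.004]
wrist_force: [-6.8, 0.6, 4.9]
grip_width: 0.007
gripper_force: 3.1
```

```bash
python3 -c "
from h import *
p,d=grab('top','t2');sleeves(cloud('top',d));print(ctrl.state()['wrist_force'],ctrl.state()['ft_torque'],ctrl.state()['tcp_pos'])
p,C=wcloud('w2');sleeves(C)
a=cv2.imread('pics/w2.png')[0:300,150:400];cv2.imwrite('pics/w2c.png',cv2.resize(a,None,fx=2,fy=2))"
```

```text
[212 200  19  28 450] [0.5154 0.0375] [0.046  0.0746] 86.3 z98 0.0758
[-3.03757291 -0.17861956  3.3777828 ] [0.1153376  0.61593491 0.0260483 ] [ 0.48413513 -0.09101882  0.04891727]
[ 239    0   64   62 3604] [ 0.5908 -0.0956] [0.024  0.0212] 86.6 z98 0.0652
[  213    87   116   226 20797] [ 0.5219 -0.0913] [0.047  0.0965] 86.3 z98 0.0762
[   0  152   51  171 5317] [0.5148 0.0201] [0.0115 0.0751] 86.3 z98 0.0701
```

View pics/w2c.png

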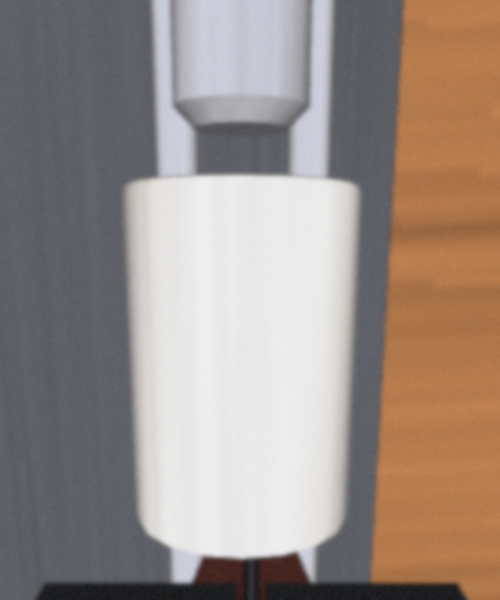

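The wrist crop shows the sleeve straight on its rails, with its mouth at crop row 180 and the pin tip at row 125, about 15 mm ahead. Resistance is only a few newtons.

Emit:
apply_moves:
  increments: [0, 0.12, 0, 0, 0, 0, 0.12, 0, 0, 0, 0, 0.12, 0, 0, 0, 0, 0.12, 0, 0, 0, 0, 0.12, 0, 0, 0]

```text
t: 6.25
tcp_pos: [0.4964, -0.0918, 0.0487]
tool_rot: [-3.14, 0.096, 0.012]
wrist_force: [-22.5, 1.7, 14.6]
grip_width: 0.005
gripper_force: 11.5
```

Emit:
apply_moves:
  increments: [0, 0.08, 0, 0, 0, 0, 0.08, 0, 0, 0, 0, 0.08, 0, 0, 0]

```text
t: 6.62
tcp_pos: [0.4966, -0.0919, 0.0487]
tool_rot: [-3.139, 0.097, 0.035]
wrist_force: [-48.9, 3.2, 28.8]
grip_width: 0.004
gripper_force: 24.6
```

It stalled at the tip (right sleeve is the misfit, mouth x≈0.583). I back off at once and check.

Emit:
apply_moves:
  increments: [0, -0.4, 0, 0, 0, 0, -0.6, 0, 0, 0, 0, -0.5, 0, 0, 0, 0, 0, 0, 0, 0]

```text
t: 7.12
tcp_pos: [0.4675, -0.09, 0.0487]
tool_rot: [3.14, -0.096, 0.001]
wrist_force: [0.2, -0.9, -0.7]
grip_width: 0.004
gripper_force: 0.0
```

```bash
python3 -c "
from h import *
p,C=wcloud('w3');sleeves(C)
need(.4535,.0418,.13)
a=cv2.imread('pics/w3.png')[0:300,150:400];cv2.imwrite('pics/w3c.png',cv2.resize(a,None,fx=2,fy=2))"
```

```text
[  208     0   125   212 23967] [ 0.5443 -0.0926] [0.0472 0.0749] 86.5 z98 0.0758
[   0  111   43  179 4517] [0.5145 0.018 ] [0.0104 0.0748] 82.3 z98 0.07
[ 247  263   58   50 1249] [ 0.4723 -0.0875] [0.0201 0.024 ] 58.2 z98 0.0816
turn -0.0 after-turn shift [-0.9  -5.23 -3.25] tilt z [ 0.001 -0.    -1.   ] p [ 0.468  -0.09    0.0488] t 7.175
```

View pics/w3c.png

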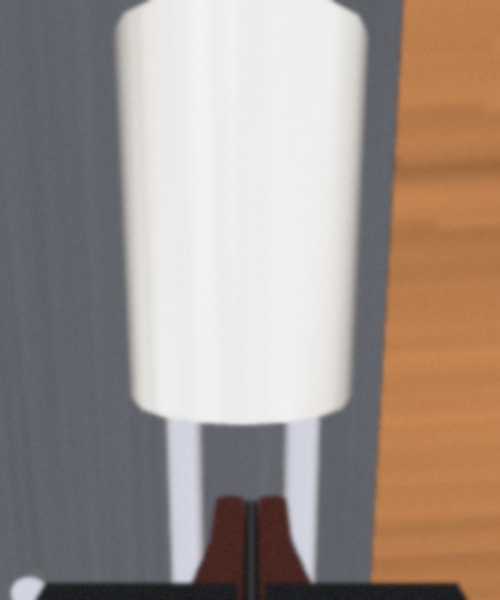

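The misfit lies square at the pin tip, mid at (0.544, -0.0926). Now for the left sleeve: up, across and down.

Emit:
apply_moves:
  increments: [0, -0.3, 0, -0.8, 0, 0, -0.3, 0, -0.8, 0, 0, -0.3, 0, -0.8, 0, 0, 0, -0.5, -0.8, 0, 0, 0, -0.95, 0, 0, 0, 0, -0.95, 0, 0, 0, 0, -0.95, 0, 0, 0, 0, -0.95, 0, 0, 0, 0, -0.93, 0, 0, 0, 0, 0, 0, 0]

```text
t: 8.43
tcp_pos: [0.4537, 0.0436, 0.1289]
tool_rot: [-3.14, 0.092, -0.0]
wrist_force: [0.0, -0.2, 0.2]
grip_width: 0.006
gripper_force: 0.0
```

Emit:
apply_moves:
  increments: [0, 0, 0, 0.8, 0, 0, 0, 0, 0.8, 0, 0, 0, 0, 0.8, 0, 0, 0, 0, 0.8, 0, 0, 0.15, 0, 0, 0, 0, 0.15, 0, 0, 0, 0, 0.15, 0, 0, 0, 0, 0.15, 0, 0, 0, 0, 0.15, 0, 0, 0]

```text
t: 9.55
tcp_pos: [0.4714, 0.0408, 0.0493]
tool_rot: [3.14, -0.096, -0.003]
wrist_force: [-7.3, 0.2, 5.0]
grip_width: 0.003
gripper_force: 3.3
```

Emit:
apply_moves:
  increments: [0, 0.12, 0, 0, 0, 0, 0.12, 0, 0, 0, 0, 0.12, 0, 0, 0, 0, 0.12, 0, 0, 0, 0, 0.12, 0, 0, 0, 0, 0.12, 0, 0, 0, 0, 0.12, 0, 0, 0]

```text
t: 10.42
tcp_pos: [0.4924, 0.0395, 0.0492]
tool_rot: [3.14, -0.096, -0.003]
wrist_force: [-6.2, -0.4, 4.5]
grip_width: 0.008
gripper_force: 3.0
```

Emit:
apply_moves:
  increments: [0, 0.12, 0, 0, 0, 0, 0.12, 0, 0, 0, 0, 0.12, 0, 0, 0]

```text
t: 10.8
tcp_pos: [0.5014, 0.0389, 0.0492]
tool_rot: [3.14, -0.096, -0.003]
wrist_force: [-6.1, -0.0, 4.3]
grip_width: 0.005
gripper_force: 3.0
```

Emit:
apply_moves:
  increments: [0, 0.1, 0, 0, 0, 0, 0.1, 0, 0, 0]

```text
t: 11.05
tcp_pos: [0.5064, 0.0386, 0.0492]
tool_rot: [3.14, -0.096, -0.003]
wrist_force: [-5.8, 1.1, 4.7]
grip_width: 0.006
gripper_force: 3.0
```

Emit:
apply_moves:
  increments: [0, 0.1, 0, 0, 0, 0, 0.1, 0, 0, 0]

```text
t: 11.3
tcp_pos: [0.5113, 0.0383, 0.0491]
tool_rot: [3.14, -0.096, -0.003]
wrist_force: [-6.0, 0.4, 4.5]
grip_width: 0.006
gripper_force: 3.0
```

Past the tip with no change of force, so this one goes on. Continue towards home.

Emit:
apply_moves:
  increments: [0, 0.12, 0, 0, 0, 0, 0.12, 0, 0, 0, 0, 0.12, 0, 0, 0, 0, 0.12, 0, 0, 0]

```text
t: 11.8
tcp_pos: [0.5233, 0.0376, 0.0491]
tool_rot: [3.14, -0.096, -0.003]
wrist_force: [-6.0, -0.1, 5.3]
grip_width: 0.006
gripper_force: 2.9
```

Emit:
apply_moves:
  increments: [0, 0.12, 0, 0, 0, 0, 0.12, 0, 0, 0, 0, 0.12, 0, 0, 0, 0, 0.12, 0, 0, 0]

```text
t: 12.3
tcp_pos: [0.5353, 0.0368, 0.0491]
tool_rot: [3.14, -0.096, -0.003]
wrist_force: [-5.9, -0.4, 4.5]
grip_width: 0.008
gripper_force: 2.9
```

Emit:
apply_moves:
  increments: [0, 0.12, 0, 0, 0, 0, 0.12, 0, 0, 0, 0, 0.12, 0, 0, 0, 0, 0.12, 0, 0, 0]

```text
t: 12.8
tcp_pos: [0.5473, 0.0361, 0.0491]
tool_rot: [3.14, -0.096, -0.003]
wrist_force: [-5.3, -0.3, 3.5]
grip_width: 0.003
gripper_force: 2.9
```

Emit:
apply_moves:
  increments: [0, 0.1, 0, 0, 0, 0, 0.1, 0, 0, 0]

```text
t: 13.05
tcp_pos: [0.5523, 0.0358, 0.0491]
tool_rot: [3.14, -0.096, -0.003]
wrist_force: [-5.8, -0.9, 3.9]
grip_width: 0.007
gripper_force: 2.9
```

Emit:
apply_moves:
  increments: [0, 0.1, 0, 0, 0, 0, 0.1, 0, 0, 0]

```text
t: 13.3
tcp_pos: [0.5573, 0.0355, 0.0491]
tool_rot: [3.14, -0.096, -0.003]
wrist_force: [-5.0, -0.2, 4.8]
grip_width: 0.005
gripper_force: 2.8
```

Emit:
apply_moves:
  increments: [0, 0.06, 0, 0, 0]

```text
t: 13.42
tcp_pos: [0.5579, 0.0354, 0.049]
tool_rot: [3.14, -0.096, -0.007]
wrist_force: [-12.2, 0.5, 7.6]
grip_width: 0.001
gripper_force: 6.1
```

Emit:
apply_moves:
  increments: [0, 0.06, 0, 0, 0]

```text
t: 13.55
tcp_pos: [0.5579, 0.0354, 0.049]
tool_rot: [3.14, -0.096, -0.013]
wrist_force: [-20.4, -0.6, 11.5]
grip_width: 0.007
gripper_force: 9.9
```

Emit:
apply_moves:
  increments: [0, 0.05, 0, 0, 0]

```text
t: 13.68
tcp_pos: [0.558, 0.0354, 0.049]
tool_rot: [3.14, -0.096, -0.017]
wrist_force: [-25.1, -0.2, 14.9]
grip_width: 0.005
gripper_force: 12.6
```

Home: the force rises at 55 mm past the tip position. I back off and go up, then move over the misfit with the gripper opening.

Emit:
apply_moves:
  increments: [0, -0.4, 0, 0, 0, 0, -0.6, 0, 0, 0, 0, -0.2, 0, -0.9, 0, 0, 0, 0, -0.95, 0, 0, 0, 0, -0.95, 0, 0, 0, 0, -0.95, 0, 1, 0, 0.95, 0, 0, 1, 0, 0.95, 0, 0, 1, 0, 0.95, 0, 0, 1, 0, 0.95, 0, 0]

```text
t: 14.92
tcp_pos: [0.5266, -0.0586, 0.1426]
tool_rot: [3.14, -0.096, 0.002]
wrist_force: [-0.2, 0.2, -0.2]
grip_width: 0.42
gripper_force: 0.0
```

Emit:
apply_moves:
  increments: [1, 0.2, 0.95, 0, 0, 1, 0.2, 0.3, 0, 0, 1, 0, 0, 0, 0, 1, 0, 0, 0, 0]

```text
t: 15.42
tcp_pos: [0.5345, -0.0889, 0.1423]
tool_rot: [-3.14, 0.095, 0.0]
wrist_force: [0.8, -0.4, 0.3]
grip_width: 0.88
gripper_force: 0.0
```

```bash
python3 -c "
from h import *
p,d=grab('top','t4');C=cloud('top',d)
z=C[...,2]
p,C=wcloud('w4');sleeves(C)
need(.5443,-.0926,.058);print(ctrl.state()['grip_width'])
p,d=grab('scene','s4');sleeves(cloud('scene',d))
a=cv2.imread('pics/w4.png');b=cv2.imread('pics/s4.png')[170:270,220:360]
cv2.imwrite('pics/v4.png',np.hstack([cv2.resize(a,(400,300)),cv2.resize(b,(400,300))]))"
```

```text
[ 247  101   67  166 8664] [ 0.5638 -0.0937] [0.0475 0.1131] 86.7 z98 0.0756
[  53  112   79   81 5422] [0.5948 0.033 ] [0.0459 0.0525] 86.1 z98 0.0757
turn 0.01 after-turn shift [0.4  0.13 3.38] tilt z [ 0.  0. -1.] p [ 0.5345 -0.0888  0.1424] t 15.525
0.9642822397941244
[261 195  25  31 403] [ 0.5654 -0.0933] [0.046  0.1095] 87.6 z98 0.0754
[301 222  21  18 230] [0.5957 0.0336] [0.045  0.0485] 87.6 z98 0.0755
```

View pics/v4.png

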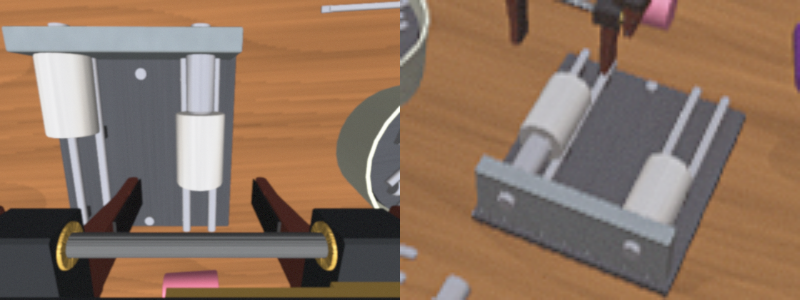

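The left picture shows the left sleeve up against the end plate at (66,95), and the misfit at (200,150) with its pin still uncovered. Grasp the misfit at its middle.

Emit:
apply_moves:
  increments: [1, 0.4, 0.13, 0, 0, 1, 0, 0, 0.8, 0, 1, 0, 0, 0.8, 0, 1, 0, 0, 0.8, 0, 1, 0, 0, 0.8, 0, 1, 0, 0, 0.7, 0, 1, 0, 0, 0, 0]

```text
t: 16.45
tcp_pos: [0.543, -0.0932, 0.0427]
tool_rot: [-3.139, 0.096, 0.005]
wrist_force: [0.0, 0.7, 0.1]
grip_width: 0.999
gripper_force: 0.0
```

Emit:
apply_moves:
  increments: [0, 0, 0, 0, 0, 0, 0, 0, 0, 0, 0, 0, 0, 0, 0, 0, 0, 0, 0, 0, 0, 0, 0, 0, 0, 0, 0, 0, 0, 0]

```text
t: 17.2
tcp_pos: [0.5445, -0.0928, 0.0454]
tool_rot: [-3.139, 0.096, -0.001]
wrist_force: [0.5, 4.4, 3.3]
grip_width: 0.568
gripper_force: 30.0
```

Emit:
apply_moves:
  increments: [0, -0.3, 0, 0, 0, 0, -0.5, 0, -0.2, 0, 0, 0, 0, -0.8, 0, 0, 0, 0, -1, 0, 0, 0, 0, -1, 0, 0, 0, 0, -1, -0.75, 0, 0, 0, -1, -0.75, 0, 0, 0, 0, -0.75, 0, 0, 0, 0, 0]

```text
t: 18.32
tcp_pos: [0.5243, -0.0926, 0.1711]
tool_rot: [3.134, 0.211, 0.002]
wrist_force: [0.2, -0.0, -2.9]
grip_width: 0.573
gripper_force: 30.0
```

```bash
python3 -c "
from h import *
need(.536,.29,.16,7.8);s=ctrl.state();print(s['grip_width'],s['gripper_force'],s['wrist_force'])
d=np.load('pics/t4.npy');C=cloud('top',d);b=np.zeros(d.shape,bool);b[160:255,85:175]=1
m=b&(C[...,2]>.05)&(C[...,2]<.07);print(cv2.minAreaRect(C[m][:,:2].astype(np.float32)))
d=np.load('pics/s4.npy');C=cloud('scene',d);b=np.zeros(d.shape,bool);b[205:290,365:450]=1
m=b&(C[...,2]>.05)&(C[...,2]<.07);print(cv2.minAreaRect(C[m][:,:2].astype(np.float32)))"
```

```text
turn -0.02 after-turn shift [  2.54 -15.1    0.44] tilt z [ 0.001 -0.001 -1.   ] p [ 0.5243 -0.0926  0.1711] t 18.325
0.5731078616901881 29.997572377324104 [ 0.18249726 -0.03965477 -2.87405499]
((0.5340614914894104, 0.2895609438419342), (0.17637865245342255, 0.17768937349319458), 7.921726226806641)
((0.5381509065628052, 0.2888643443584442), (0.1801891028881073, 0.1762518286705017), 8.026663780212402)
```

Sleeve held; box centre confirmed from both views.

Emit:
apply_moves:
  increments: [0, 0.16, -0.94, 0, 0, 0, 0.16, -0.94, 0, 0, 0, 0.16, -0.94, 0, 0, 0, 0.16, -0.94, 0, 0, 0, 0.16, -0.94, 0, 0, 0, 0.16, -0.94, 0, 0, 0, 0.16, -0.94, 0, 0, 0, 0.16, -0.94, 0, 0]

```text
t: 19.32
tcp_pos: [0.5303, 0.0988, 0.1697]
tool_rot: [3.134, 0.209, -0.001]
wrist_force: [-1.0, -0.0, -3.2]
grip_width: 0.572
gripper_force: 30.0
```

Emit:
apply_moves:
  increments: [0, 0.16, -0.94, 0, 0, 0, 0.16, -0.94, 0, 0, 0, 0.16, -0.94, 0, 0, 0, 0.16, -0.94, 0, 0, 0, 0.16, -0.94, 0, 0, 0, 0.16, -0.94, 0, 0, 0, 0.16, -0.94, 0, 0, 0, 0.16, -0.94, 0, 0, 0, 0, 0, 0, 0, 0, 0, 0, 0, 0]

```text
t: 20.58
tcp_pos: [0.537, 0.2888, 0.1697]
tool_rot: [3.134, 0.212, -0.001]
wrist_force: [0.7, 0.3, -2.4]
grip_width: 0.573
gripper_force: 30.0
```

Emit:
apply_moves:
  increments: [0, 0, 0, 0.9, 0, 0, 0, 0, 0.9, 0, 0, 0, 0, 0.9, 0, 0, 0, 0, 0.9, 0, 0, 0, 0, 0.8, 0, 0, 0, 0, 0.5, 0, 0, 0, 0, 0.3, 0, 0, 0, 0, 0.2, 0, 0, 0, 0, 0, 0]

```text
t: 21.7
tcp_pos: [0.5371, 0.289, 0.035]
tool_rot: [-3.134, -0.212, -0.0]
wrist_force: [-0.1, -0.6, -2.7]
grip_width: 0.572
gripper_force: 30.0
```

Emit:
apply_moves:
  increments: [0, 0, 0, 0.1, 0, 0, 0, 0, 0.1, 0]

```text
t: 21.95
tcp_pos: [0.5373, 0.2891, 0.0303]
tool_rot: [-3.134, -0.212, -0.001]
wrist_force: [1.0, -0.2, -2.8]
grip_width: 0.57
gripper_force: 30.0
```

Emit:
apply_moves:
  increments: [0, 0, 0, 0.06, 0]

```text
t: 22.08
tcp_pos: [0.5371, 0.289, 0.0284]
tool_rot: [-3.134, -0.212, -0.0]
wrist_force: [0.9, 0.8, 3.3]
grip_width: 0.569
gripper_force: 30.0
```

Floor touched. Open, then rise straight up.

Emit:
apply_moves:
  increments: [0.8, 0, 0, 0, 0, 0.8, 0, 0, 0, 0, 0.8, 0, 0, 0, 0, 0.8, 0, 0, 0, 0, 0.8, 0, 0, 0, 0, 0.8, 0, 0, -0.5, 0, 0.8, 0, 0, -0.9, 0, 0.8, 0, 0, -0.9, 0, 0.8, 0, 0, -0.9, 0, 0.8, 0, 0, -0.9, 0]

```text
t: 23.32
tcp_pos: [0.5372, 0.289, 0.1328]
tool_rot: [-3.134, -0.212, -0.002]
wrist_force: [0.4, -0.4, 0.3]
grip_width: 0.8
gripper_force: 0.0
```

Emit:
apply_moves:
  increments: [0.8, -0.8, 0, -0.9, 0, 0.8, -0.9, 0, -0.9, 0, 0.8, -0.9, 0, -0.9, 0, 0.8, -0.9, 0, 0, 0, 0.8, -0.9, 0, 0, 0, 0.8, -0.9, 0, 0, 0, 0.8, 0, 0, 0, 0]

```text
t: 24.2
tcp_pos: [0.4052, 0.2713, 0.1999]
tool_rot: [-3.133, -0.213, -0.004]
wrist_force: [0.1, 0.3, 0.2]
grip_width: 0.798
gripper_force: 0.0
```

```bash
python3 -c "
from h import *
p,d=grab('scene','s5');sleeves(cloud('scene',d))
b=np.zeros(d.shape,bool);b[210:280,375:440]=1
C=cloud('scene',d);m=b&(C[...,2]>.03)&(abs(C[...,0]-.536)<.07)&(abs(C[...,1]-.289)<.07);print(C[m].mean(0),C[m][:,2].max())
grab('top','t5')
print(ctrl.state()['t'])
b=cv2.imread('pics/s5.png')[150:330,220:460];cv2.imwrite('pics/v5.png',cv2.resize(b,(720,540)))"
```

```text
[301 222  21  18 228] [0.5945 0.0334] [0.0462 0.051 ] 90.0 z98 0.0761
[0.54301884 0.28286331 0.04934814] 0.060244023968445144
24.3
```

View pics/v5.png

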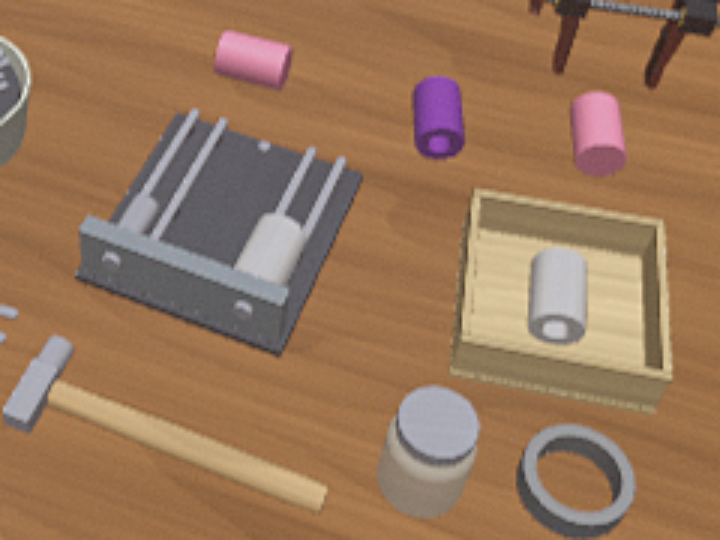

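The misfit lies in the box at (558,295) in the crop, the other sleeve is home against the plate at (272,245), and nothing else has moved.

```bash
python3 -c "
from rig import ctrl
print(ctrl.job_done())"
```

```text
the job is handed in; nothing more can be done
None
```

The job is handed in at about 24 s: the left sleeve is fully home against the end plate, and the right sleeve stopped at its pin tip (the push there peaked at about 57 N, harder than "gently") and now lies in the plywood box.

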